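# Park the tool tin in the corner bumper

### The arm

A 6-joint arm with a two-finger parallel gripper is mounted at the origin on the work surface. World frame = base frame: x ahead of the robot, y to its left, z up, the work surface at z = 0. Lengths are in m, angles in rad, forces in N, time in s.
With the tool pointing down it reaches from about 0.35 to 0.875 m from the base axis. Payload 4.2 kg.
Tool frame: the origin (TCP) lies at the very end of the fingers, on their centre line; the grasp point (between the pads) lies grip_point_offset behind it (grip_point_offset is the distance from the TCP to the grasp point, in m); z points along the fingers, y is the line along which they close (so a half turn about z gives the same grasp; the last joint's range is limited). The gripper opens to 85 mm and grips with 20 to 120 N. Pads are 22 mm wide; open, the fingers measure 114 mm over their backs; the gripper's body (76 mm by 85 mm) begins 54 mm behind the grasp point. The pads swing forward as they close: fully open they stand 13 mm farther back than shut.
Start: joints at [-1.064, 0.385, 0.008, 0, -1.194, -0.259], TCP at [0.153, -0.606, 0.231] pointing down, gripper open.
Joint ranges: [-3.14, 3.14], [-1.21, 2.06], [-1.07, 1.41], [-3.16, 2.05], [-2.99, -0.16], [-3.1, 3.1]. Speed limits (rad/s): [2.79, 2.79, 3.14, 3.14, 3.14, 3.14].

### API

Orientations are given as a rotation vector (axis times angle).
In Python, from bench import * gives the robot as it stands. The module is installed in compiled form; this text tells all that it offers.
- The arm moves only by the tool arm_command, never from a script. Its argument "commands" is a list of rows, each a list of 3 entries, a list of its own where there are three numbers: the shift along the tool's x, y, z normalised to -1 to 1, where 1 is 15 cm, then the turn, a rotation vector about the tool's x, y, z normalised to -1 to 1, where 1 is pi/4 rad, then the opening, from -1 (shut) to 1 (fully open). A call has 1 to 12 rows; each row is the pose to reach, as a shift and turn from the pose commanded when the call began, along the tool's axes at that moment; what a row does not reach only later rows make up. A row lasts 1/8 s, in which the tool goes at most 62.5 mm and 10.7 degrees, less where a joint would pass 70% of its speed; a pose out of reach is approached as far as the arm can. A call with a number of a shift or a turn outside -1 to 1 is refused whole. A call with a gripper value outside its range is refused whole. The fingers move at their own pace and stop on an object; "newtons" is the grip in N (left out, the last holds). Time passes only in rows, so rows that repeat a pose let the fingers close. It gives the time, the measured TCP pose, the force, the opening and the grip force at its end, in the units of the state.
- sense(): the state, without advancing time (a new reading comes with each control period).
- read_camera(name): name is "scene" or "top"; returns a dict with "img" (420x560x3 uint8, red, green, blue), "K" (3x3 intrinsics, pixels), "k1" (the pictures are not rectified: a ray, as slopes to the right and down, at radius r is drawn at 1 + k1 r^2 times it, then the intrinsics apply), "rvec" (rotation vector, rad) and "tvec" (3), from world to camera coordinates, as OpenCV has them. Camera axes: x right, y down, z forward; pixel columns grow to the right and rows downward; lengths in m; the calibration is good to about 2 mm. A picture is of the moment at which its call begins. There is no depth.
- hand_in(): hands the job in; it is judged then, once.
Trained networks look in a picture, given as the dict that the camera call returned (one of the last four; its "shot" number tells which), for a name from the list of things; names that differ only in an ending like _2 or _b are one class to them, and where a whole thing is asked for, a point or a joint stands for the part that bears it (a point fixed in the world has none). Each returns a list of dicts, best first, with "confidence" (0 to 1); they miss things now and then, are a little off and sometimes report something else, mostly with a low value. They report only what shows in the picture. A call takes as long as a camera call. They do not tell look-alikes from the thing itself.
- masks_of(picture, target): "pixels" (420x560 bool, what is visible of it) and "rect" ([left, top, width, height] in pixels, round what is visible of it).
The state is a dict: "t": time; "joint_positions": joint angles; "qvel": joint speeds; "joint_torque": joint torques, N m; "ee_pos": TCP position; "orientation": TCP orientation; "contact_force": force on the tool from outside, world axes, zero at the start; "ft_torque": the same for the moment, N m; "opening": finger opening in m; "finger_force": force on a finger pad.
Only numpy, scipy, OpenCV 4.12 (cv2) and the standard library are available. Lean on these libraries where they do the work, as an engineer would, in place of code of your own. Each camera call takes 0.05 s, during which the arm holds its last target. There are 200 camera calls.

### The job

Press the lid of the aluminium tool tin shut, then push the closed tin along the stool top into the inside corner of the L-shaped bumper, so that its hinge side lies flush against the long leg and its end flush against the short leg. Nothing needs grasping: do not lift or tip the tin, and leave the gauge head, the tire lever and the coasters where they are.

Things in the scene. Friction and masses are not known exactly. Their poses are not given: they have to be found in the camera images.
- tin: Loose aluminium tool tin, 0.3 to 0.6 kg, 75 mm (its x) by 110 mm (its y) by 42 mm high, 48 mm with the lid shut. Origin: centre of its underside; z up. The lid is hinged along the top of its +x side (x = 37.5 mm, 42 mm up). It starts within 0.3 rad of parallel to the bumper, +x side towards the long leg, clear of both legs. It slides with a few newtons.
- tin_lid (a joint): Lid hinge in rad: 0 fully shut, grows as the free edge rises; starts at 0.35 to 0.85. The lid is a 75 by 110 mm plate, 6 mm thick. A slightly stiff hinge keeps it where it is left; pressed straight down from above 30 mm or more from the hinge, it closes with 1 to 3 N.
- lid_edge (a point): Middle of the lid's free edge, on its upper face.
- corner: L-shaped bumper of hard orange silicone, 22 mm high and thick, fixed. Origin: on the stool top at the inside corner. Long leg: inner face is the plane x = 0, running 230 mm from the corner to its -y. Short leg: inner face is the plane y = 0, running 85 mm from the corner to its -x. Its x axis points away from the robot (within 0.2 rad).
- corner_park (a point): Where the origin of the fully parked tin lies: on the stool top, x = -37.5 mm, y = -55 mm in the bumper's frame. The parked tin's axes are parallel to the bumper's, its +x (hinge) side to the long leg, its +y end to the short leg.
- gauge: Bystander: green plastic floor pump gauge head, a round puck 66 mm across and 40 mm high with a spout 67 mm out along its x; dial up; origin at the centre of its underside. Stands to the left or right of the work.
- lever: Bystander: steel tire lever lying flat behind the long leg, 128 mm along its x, 18 mm wide, 7 mm high; origin under its middle.
- coaster_a: Bystander: round white ceramic coaster, 90 mm across, 8 mm thick; origin at the centre of its underside. To the left or right of the work.
- coaster_b: Bystander: a second coaster just like the first, left of the work.
Mind the look-alikes: they are no part of the job. Leave any purple look-alike of the tin alone.

How it is judged:
On the way, in this order (a step that is already met when the one before it is completed fails the run):
1. the lid is pressed shut (value of joint tin_lid below 0.08 rad), for 0.2 s.
2. the shut tin is pushed into the corner of the bumper (x of tin in the frame of corner between -0.0445 and -0.03 m and y of tin in the frame of corner between -0.062 and -0.047 m and angle between the x axis of tin and the x axis of corner, either way round below 0.07 rad and height (world z) of tin below 0.005 m and value of joint tin_lid below 0.08 rad), for 0.2 s.
At the end, for the whole second after the job is handed in: The lid is shut (within 0.08 rad) and the tin rests on the stool top in the bumper's inside corner: its hinge side no more than 7 mm from the long leg, its end no more than 7 mm from the short leg, parallel within 0.07 rad, at rest (all of step 2 and linear speed of tin below 0.01 m/s); the robot touches nothing.
It fails at once if the tin is lifted off the stool top (height (world z) of tin above 0.008 m).
It fails at once if the tin is tipped (angle between tin's own z axis and vertical above 0.15 rad).
It fails at once if a bystander (gauge head, tire lever, coaster) is disturbed: moved more than 15 mm (distance of any of gauge, lever, coaster_a, coaster_b from where it was at the start of the episode above 0.015 m).
It also fails if it takes over 62 s, if anything falls off the work surface, if the arm or the gripper's body presses on something with over 40 N, if the wrist force passes 120 N, or if a joint passes its speed limit or range.

## Working session

There is one attempt and no reset: what is moved stays moved. The work goes in short steps, Python scripts to look and compute and a tool call to move; the robot and the scene stay as the last step left them, time stands still between calls to the robot, and variables do not carry over. Pictures are saved under pics/ and viewed, at most 10 in all, crops included, and the job is handed in when it is done.

Besides the shell and the picture viewer there is one more tool, called after "Call:" as name(argument=value, ...) on one line, values as JSON. arm_command: Moves the arm, as the interface text tells. Scaled input: -1 to 1 covers 15 cm each way for a shift and pi/4 rad each way for a turn. Its arguments: {"type":"object","properties":{"commands":{"type":"array"},"newtons":{"type":"number"}},"required":["commands"]}

```bash
mkdir -p pics; cat > h.py <<'E'
from bench import *
import numpy as np, cv2
from scipy.spatial.transform import Rotation as R
def ray(p,uv):
    K=np.array(p["K"]);x=(uv[0]-K[0,2])/K[0,0];y=(uv[1]-K[1,2])/K[1,1]
    rd=np.hypot(x,y);r=rd
    for _ in range(20): r=rd/(1+p["k1"]*r*r)
    s=r/rd if rd>0 else 1
    Rm=R.from_rotvec(p["rvec"]).as_matrix();c=-Rm.T@np.array(p["tvec"])
    return c,Rm.T@np.array([x*s,y*s,1])
def onz(p,uv,z):
    c,d=ray(p,uv);return c+d*(z-c[2])/d[2]
def proj(p,X):
    Rm=R.from_rotvec(p["rvec"]).as_matrix();q=Rm@np.array(X)+np.array(p["tvec"])
    x,y=q[:2]/q[2];f=1+p["k1"]*(x*x+y*y);K=np.array(p["K"])
    return np.array([K[0,0]*x*f+K[0,2],K[1,1]*y*f+K[1,2]])
def save(p,n): cv2.imwrite("pics/"+n,p["img"][:,:,::-1])
E
python3 - <<'E'
from h import *
for n in ("top","scene"):
    p=read_camera(n);save(p,n+"0.png")
    c,_=ray(p,(280,210));print(n,c.round(3))
    for t in("tin","tin_lid","corner","gauge","lever","coaster_a"):
        for m in masks_of(p,t):
            if m["confidence"]<.3: continue
            ys,xs=np.nonzero(m["pixels"])
            cn=cv2.findContours(m["pixels"].astype(np.uint8),0,1)[0]
            rr=cv2.boxPoints(cv2.minAreaRect(np.vstack(cn)))
            print(t,round(m["confidence"],2),m["rect"],onz(p,(xs.mean(),ys.mean()),.02).round(3)[:2],rr.round(0).tolist())
s=sense();print(s["ee_pos"],s["orientation"],s["opening"],s["t"])
E
```

```text
top [ 0.492 -0.032  0.988]
tin 0.87 [242.9, 266.3, 42.4, 50.7] [0.384 0.036] [[241.0, 272.0], [274.0, 264.0], [285.0, 311.0], [252.0, 319.0]]
tin 0.76 [355.1, 235.0, 45.4, 53.4] [ 0.467 -0.247] [[353.0, 274.0], [370.0, 231.0], [403.0, 244.0], [386.0, 287.0]]
tin 0.6 [290.2, 207.7, 44.6, 45.7] [ 0.543 -0.084] [[284.0, 233.0], [299.0, 202.0], [342.0, 222.0], [328.0, 253.0]]
tin_lid 0.92 [293.6, 204.7, 44.8, 34.6] [ 0.555 -0.092] [[290.0, 222.0], [300.0, 203.0], [342.0, 224.0], [332.0, 243.0]]
tin_lid 0.71 [360.5, 233.5, 42.9, 53.0] [ 0.466 -0.25 ] [[356.0, 275.0], [373.0, 232.0], [403.0, 244.0], [386.0, 287.0]]
tin_lid 0.58 [243.8, 266.8, 38.1, 50.1] [0.383 0.036] [[243.0, 272.0], [274.0, 266.0], [283.0, 312.0], [253.0, 318.0]]
corner 0.89 [259.3, 174.7, 102.1, 42.7] [ 0.638 -0.05 ] [[255.0, 215.0], [262.0, 173.0], [361.0, 191.0], [353.0, 233.0]]
gauge 0.88 [424.5, 237.9, 27.6, 38.8] [ 0.463 -0.395] [[422.0, 278.0], [422.0, 238.0], [451.0, 238.0], [451.0, 278.0]]
lever 0.84 [289.7, 152.3, 46.5, 15.0] [ 0.717 -0.08 ] [[288.0, 157.0], [290.0, 151.0], [337.0, 163.0], [335.0, 169.0]]
coast
[... 987 characters left out ...]
 [218.8, 220.6, 96.8, 43.4] [ 0.647 -0.056] [[217.0, 255.0], [309.0, 220.0], [321.0, 252.0], [230.0, 288.0]]
gauge 0.94 [127.1, 211.4, 26.2, 34.2] [ 0.462 -0.394] [[118.0, 226.0], [142.0, 206.0], [158.0, 225.0], [134.0, 245.0]]
lever 0.74 [249.5, 275.9, 45.9, 10.0] [ 0.726 -0.085] [[249.0, 279.0], [298.0, 276.0], [298.0, 282.0], [249.0, 285.0]]
coaster_a 0.58 [388.0, 164.1, 25.1, 26.9] [0.497 0.372] [[386.0, 166.0], [414.0, 166.0], [414.0, 188.0], [386.0, 188.0]]
coaster_a 0.56 [413.3, 214.2, 32.6, 26.6] [0.692 0.365] [[409.0, 232.0], [420.0, 209.0], [450.0, 224.0], [439.0, 247.0]]
[ 0.15332046 -0.60585257  0.23132356] [-3.88206180e-01  3.11745879e+00  6.24273207e-05] 0.08543934293640773 0.7
```

View pics/top0.png

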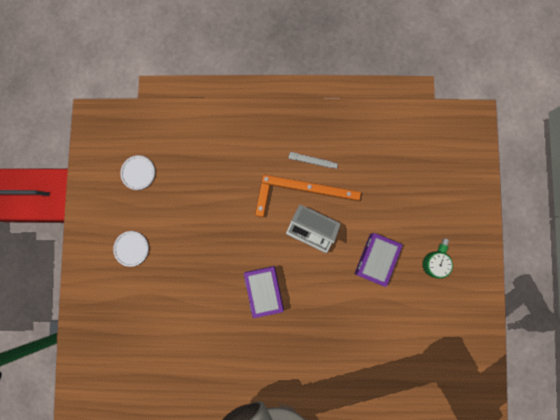

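View pics/scene0.png

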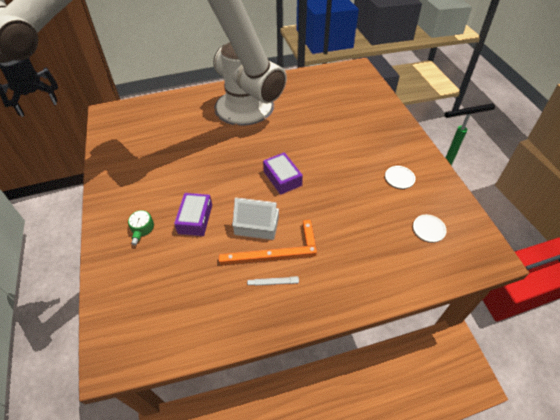

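The top view shows the open grey tin at about (314,228), with the hinge side towards the long leg. The bumper's inside corner is at about (268,184), and the purple look-alikes are at (263,292) and (380,258). I'll fit box models to the silhouettes in both views.

```bash
cat >> h.py <<'E'
from scipy.optimize import minimize
S=4
def box(x0,x1,y0,y1,z0,z1): return np.array([[x,y,z] for x in(x0,x1) for y in(y0,y1) for z in(z0,z1)])
def tinparts(q):
    x,y,a,l=q; b=box(-.0375,.0375,-.055,.055,0,.042)
    d=box(-.075,0,-.055,.055,0,.006)
    d=d@R.from_rotvec([0,l,0]).as_matrix().T+[.0375,0,.042]
    M=R.from_rotvec([0,0,a]).as_matrix()
    return [v@M.T+[x,y,0] for v in(b,d)]
def cornparts(q):
    x,y,a=q[:3];M=R.from_rotvec([0,0,a]).as_matrix()
    return [v@M.T+[x,y,0] for v in(box(0,.022,-.23,.022,0,.022),box(-.085,.022,0,.022,0,.022))]
def sil(p,parts,win):
    x0,y0,x1,y1=win;im=np.zeros(((y1-y0)*S,(x1-x0)*S),np.uint8)
    for v in parts:
        u=np.array([proj(p,w) for w in v]);u=(u-[x0,y0]+.5)*S-.5
        cv2.fillConvexPoly(im,cv2.convexHull((u*16).round().astype(np.int32)),255,shift=4)
    return cv2.resize(im,(x1-x0,y1-y0),interpolation=cv2.INTER_AREA)/255.
def fit(obs,f,q0,sc):
    def cost(q): return sum(np.abs(sil(p,f(q),w)-m).sum()/m.sum() for p,m,w in obs)
    q0=np.array(q0,float);best=None
    for k in range(3):
        sx=np.vstack([q0]+[q0+np.eye(len(q0))[i]*sc[i]*(-1)**k for i in range(len(q0))])
        r=minimize(cost,q0,method="Nelder-Mead",options=dict(initial_simplex=sx,maxiter=300,xatol=1e-5,fatol=1e-5));q0=r.x
    return q0,r.fun
def obsmask(p,kind,cen):
    """nearest netmask refined by colour"""
    hsv=cv2.cvtColor(p["img"],cv2.COLOR_RGB2HSV)
    if kind=="corner": m=(hsv[...,1]>205)&(hsv[...,2]>130)&(hsv[...,0]<16)
    else: m=None
    best=None
    for t in ([kind] if kind=="corner" else ["tin","tin_lid"]):
        for d in masks_of(p,t):
            ys,xs=np.nonzero(d["pixels"])
            if np.linalg.norm(onz(p,(xs.mean(),ys.mean()),.02)[:2]-cen)<.06:
                best=d["pixels"] if best is None else best|d["pixels"]
    ys,xs=np.nonzero(best);g=12
    w=(max(xs.min()-g,0),max(ys.min()-g,0),min(xs.max()+g,560),min(ys.max()+g,420))
    return best,m,w
E
cat > meas.py <<'E'
from h import *
import sys
def overlay(p,parts,n,win):
    im=p["img"][:,:,::-1].copy();im=cv2.resize(im,None,fx=6,fy=6,interpolation=cv2.INTER_CUBIC)
    for ps,c in parts:
        for v in ps:
            u=np.array([proj(p,w) for w in v])
            for i in range(8):
                for j in range(i):
                    if bin(i^j).count("1")==1:
                        cv2.line(im,*[tuple(int(round(t)) for t in (u[k]+.5)*6) for k in(i,j)],c,1)
    x0,y0,x1,y1=[int(6*t) for t in win];cv2.imwrite("pics/"+n,im[y0:y1,x0:x1])
def run(tin0,corn=None,tag="",lid=True):
    oc,ot=[],[];ps=[]
    for n in("top","scene"):
        p=read_camera(n);ps.append(p)
        b,m,w=obsmask(p,"tin",np.array(tin0[:2]));
        hsv=cv2.cvtColor(p["img"],cv2.COLOR_RGB2HSV)
        grey=(hsv[...,1]<90)
        mm=cv2.dilate(b.astype(np.uint8),np.ones((7,7)))>0
        mt=(mm&grey)|(b&(hsv[...,1]<110))
        mt=cv2.morphologyEx(mt.astype(np.uint8),cv2.MORPH_CLOSE,np.ones((5,5)))
        ot.append((p,mt[w[1]:w[3],w[0]:w[2]].astype(float),w))
        print(n,"net px",b.sum(),"colour px",mt.sum())
        if corn is None:
            b,m,w=obsmask(p,"corner",np.array([.638,-.05]))
            mc=m&(cv2.dilate(b.astype(np.uint8),np.ones((9,9)))>0)
            mc=cv2.morphologyEx(mc.astype(np.uint8),cv2.MORPH_CLOSE,np.ones((3,3)))
            print("corner net",b.sum(),"col",mc.sum())
            oc.append((p,mc[w[1]:w[3],w[0]:w[2]].astype(float),w))
    if corn is None:
        for o in (oc,oc[:1],oc[1:]):
            q,c=fit(o,cornparts,[.651,.02,-.16],[.01,.01,.05]);print("corner",q.round(4),round(c,3))
            if o is oc: corn=q
    for o in (ot,ot[:1],ot[1:]):
        q,c=fit(o,tinparts,tin0,[.01,.01,.08,.15]);print("tin",q.round(4),round(c,3))
        if o is ot: tin=q
    M=R.from_rotvec([0,0,corn[2]]).as_matrix()[:2,:2]
    print("tin in corner mm",((M.T@(tin[:2]-corn[:2]))*1000).round(1),"dyaw",round(tin[2]-corn[2],3))
    return ps,tin,corn
E
python3 - <<'E'
from meas import *
ps,t,c=run([.535,-.08,-.42,.6])
a=[(tinparts(t),(0,0,255)),(cornparts(c),(255,0,0))]
overlay(ps[0],a,"o1.png",(240,165,370,260))
overlay(ps[1],a,"o2.png",(205,185,335,280))
E
```

```text
top net px 1525 colour px 1606
corner net 1233 col 563
scene net px 1640 colour px 1667
corner net 1232 col 193
corner [ 0.6496  0.0252 -0.1607] 7.732
corner [ 0.651   0.0225 -0.1598] 1.371
corner [ 0.6459  0.0268 -0.1719] 6.304
tin [ 0.5387 -0.0824 -0.4353  0.8081] 0.069
tin [ 0.5387 -0.0835 -0.4259  0.8273] 0.036
tin [ 0.5392 -0.0816 -0.445   0.7835] 0.026
tin in corner mm [ -92.2 -123.9] dyaw -0.275
```

View pics/o1.png

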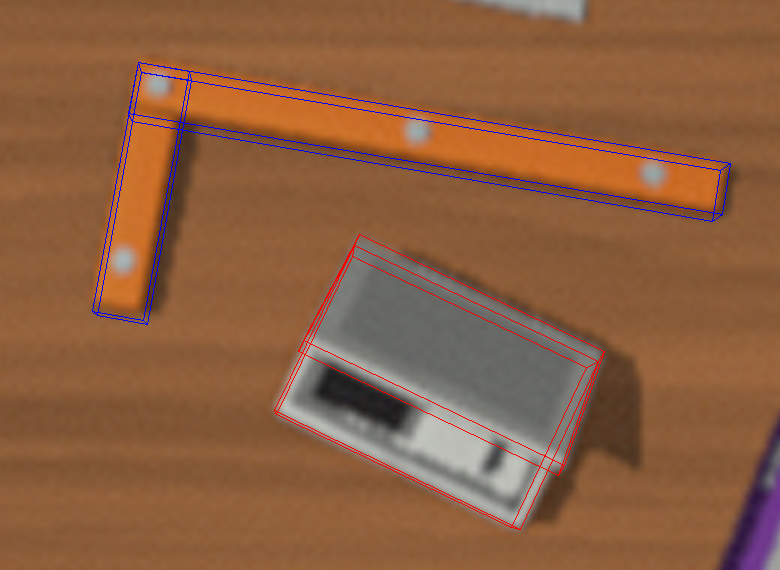

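View pics/o2.png

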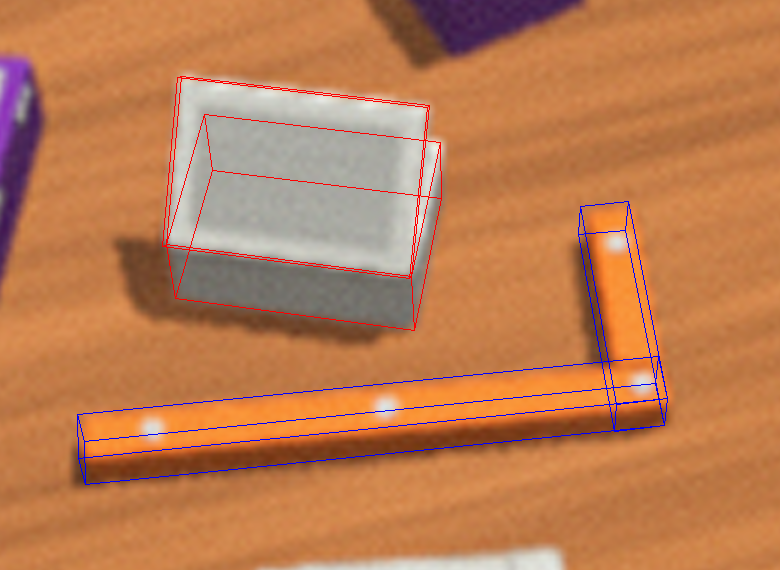

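The tin fit lies on the edges in both views, with the lid at about 0.81 rad. The bumper fit is roughly right, but its colour mask was poor, so I'll refit it with the network mask. I'll plan the approach in the same script.

```bash
cat >> h.py <<'E'
def rows(start,wps):
    """start=(pos,rotvec); wps=list of (x,y,z,yaw of tool y); print shift,turn per waypoint, one call each"""
    p,Rt=np.array(start[0]),R.from_rotvec(start[1])
    for w in wps:
        y=np.array([np.cos(w[3]),np.sin(w[3]),0]);z=np.array([0,0,-1.]);x=np.cross(y,z)
        Rn=R.from_matrix(np.c_[x,y,z])
        s=Rt.inv().apply(np.array(w[:3])-p)/.15;t=(Rt.inv()*Rn).as_rotvec()/(np.pi/4)
        print(s.round(3).tolist(),t.round(3).tolist(),"LONG" if max(abs(np.r_[s,t]))>1 else "")
        p,Rt=np.array(w[:3]),Rn
E
python3 - <<'E'
from meas import *
obs=[]
for n in("top","scene"):
    p=read_camera(n);b,_,w=obsmask(p,"corner",np.array([.638,-.05]))
    hsv=cv2.cvtColor(p["img"],cv2.COLOR_RGB2HSV);k=cv2.erode(b.astype(np.uint8),np.ones((3,3)))>0
    print(np.percentile(hsv[k],[5,50,95],axis=0).tolist())
    lab=cv2.cvtColor(p["img"],cv2.COLOR_RGB2LAB).astype(float)
    h=hsv.astype(float);o=np.median(lab[k],0);d2=cv2.dilate(b.astype(np.uint8),np.ones((25,25)))>0
    bg=np.median(lab[d2&~(cv2.dilate(b.astype(np.uint8),np.ones((7,7)))>0)],0)
    print(o,bg)
    m=((lab-(o+bg)/2)[...,1:]@(o-bg)[1:]>0)&(cv2.dilate(b.astype(np.uint8),np.ones((7,7)))>0)
    m=m|(cv2.erode(b.astype(np.uint8),np.ones((3,3)))>0)
    m=cv2.morphologyEx(m.astype(np.uint8),cv2.MORPH_CLOSE,np.ones((3,3)));print(b.sum(),m.sum())
    obs.append((p,m[w[1]:w[3],w[0]:w[2]].astype(float),w))
for o in(obs,obs[:1],obs[1:]):
    q,c=fit(o,cornparts,[.651,.0225,-.16],[.006,.006,.03]);print(q.round(4),round(c,3))
s=sense();ya=np.pi/2-.163
print("press")
rows((s["ee_pos"],s["orientation"]),[(.25,-.48,.23,ya),(.37,-.35,.22,ya),(.47,-.22,.2,ya),(.538,-.082,.12,ya),(.538,-.082,.047,ya)])
E
```

```text
[[11.0, 96.0, 162.5], [13.0, 203.0, 200.0], [14.0, 211.0, 205.0]]
[142. 159. 180.] [112. 143. 156.]
1289 1115
[[10.0, 130.0, 122.0], [13.0, 199.0, 247.0], [14.0, 211.0, 250.0]]
[177. 160. 188.] [151. 151. 168.]
1251 1208
[ 0.6525  0.0272 -0.169 ] 0.387
[ 0.6534  0.0265 -0.1648] 0.2
[ 0.652   0.0278 -0.1739] 0.176
press
[-0.831, 0.655, 0.009] [0.0, -0.0, 0.523] 
[-0.649, 0.985, 0.067] [0.0, 0.0, 0.0] 
[-0.517, 0.963, 0.133] [0.0, 0.0, 0.0] 
[-0.298, 0.981, 0.533] [0.0, 0.0, 0.0] 
[0.0, 0.0, 0.487] [0.0, 0.0, 0.0]
```

Call:
arm_command(commands=[[[-0.83, 0.655, 0], [0, 0, 0.52], -1], [[-0.83, 0.655, 0], [0, 0, 0.52], -1], [[-0.83, 0.655, 0], [0, 0, 0.52], -1]])

```text
t: 1.68
ee_pos: [0.2509, -0.4785, 0.2315]
orientation: [0.255, 3.131, -0.0]
contact_force: [0.9, 0.0, 0.5]
opening: 0.032
finger_force: 0.0
```

Call:
arm_command(commands=[[[-0.65, 0.985, 0.06], [0, 0, 0], -1], [[-0.65, 0.985, 0.06], [0, 0, 0], -1], [[-0.65, 0.985, 0.06], [0, 0, 0], -1]])

```text
t: 2.05
ee_pos: [0.371, -0.3482, 0.2226]
orientation: [0.251, 3.131, -0.001]
contact_force: [0.4, 0.1, 0.1]
opening: -0.0002
finger_force: 0.0
```

Call:
arm_command(commands=[[[-0.52, 0.96, 0.13], [0, 0, 0], -1], [[-0.52, 0.96, 0.13], [0, 0, 0], -1], [[-0.52, 0.96, 0.13], [0, 0, 0], -1], [[-0.52, 0.96, 0.13], [0, 0, 0], -1]])

```text
t: 2.55
ee_pos: [0.4712, -0.2182, 0.2024]
orientation: [-0.245, -3.132, -0.0]
contact_force: [0.2, -0.3, -0.8]
opening: -0.0002
finger_force: 0.0
```

```bash
python3 - <<'E'
from h import *
s=sense();ya=np.pi/2-.167;print(s)
rows((s["ee_pos"],s["orientation"]),[(.538,-.082,.13,ya),(.538,-.082,.047,ya)])
E
```

```text
{'t': 2.55, 'joint_positions': array([-1.20808763e-01,  2.29720812e-01, -2.92781127e-01, -9.15336572e-05,
       -1.04866310e+00, -1.60640818e+00]), 'qvel': array([-0.04904964, -0.01672859, -0.01013939,  0.00395849, -0.01017391,
        0.01533402]), 'joint_torque': array([  0.89550242, -29.53970969,  17.74022162,   3.87302846,
         0.07496605,  -0.09154591]), 'ee_pos': array([ 0.47117825, -0.21815047,  0.20244822]), 'orientation': array([-2.45497498e-01, -3.13161973e+00, -1.49143902e-04]), 'contact_force': array([ 0.20665658, -0.30670863, -0.83406954]), 'ft_torque': array([ 0.05130412,  0.00524206, -0.05400377]), 'finger_force': 0.0, 'opening': -0.00018732455703676393}
[-0.299, 0.966, 0.483] [0.0, -0.0, 0.013] 
[0.0, 0.0, 0.553] [0.0, 0.0, 0.0]
```

Call:
arm_command(commands=[[[-0.3, 0.965, 0.2], [0, 0, 0.013], -1], [[-0.3, 0.965, 0.2], [0, 0, 0.013], -1], [[-0.3, 0.965, 0.3], [0, 0, 0.013], -1], [[-0.3, 0.965, 0.48], [0, 0, 0.013], -1], [[-0.3, 0.965, 0.48], [0, 0, 0.013], -1]])

```text
t: 3.18
ee_pos: [0.5357, -0.0849, 0.1291]
orientation: [-0.268, -3.125, 0.001]
contact_force: [-0.2, -0.8, 0.7]
opening: -0.0
finger_force: 0.0
```

Call:
arm_command(commands=[[[0, 0, 0.1], [0, 0, 0], -1], [[0, 0, 0.18], [0, 0, 0], -1], [[0, 0, 0.24], [0, 0, 0], -1], [[0, 0, 0.3], [0, 0, 0], -1], [[0, 0, 0.35], [0, 0, 0], -1], [[0, 0, 0.4], [0, 0, 0], -1], [[0, 0, 0.44], [0, 0, 0], -1], [[0, 0, 0.47], [0, 0, 0], -1], [[0, 0, 0.5], [0, 0, 0], -1], [[0, 0, 0.52], [0, 0, 0], -1]])

```text
t: 4.42
ee_pos: [0.5373, -0.0845, 0.0525]
orientation: [-0.268, -3.13, 0.0]
contact_force: [-0.3, -0.3, 0.1]
opening: 0.0002
finger_force: 0.4
```

Call:
arm_command(commands=[[[0, 0, 0.015], [0, 0, 0], -1], [[0, 0, 0.025], [0, 0, 0], -1], [[0, 0, 0.032], [0, 0, 0], -1], [[0, 0, 0.032], [0, 0, 0], -1]])

```text
t: 4.92
ee_pos: [0.5375, -0.0845, 0.0481]
orientation: [0.268, 3.13, -0.0]
contact_force: [-0.8, 0.4, 1.4]
opening: -0.0002
finger_force: 0.6
```

```bash
python3 - <<'E'
from meas import *
ps,t,c=run([.5387,-.082,-.43,.1],corn=np.array([.6525,.027,-.167]))
save(ps[1],"s3.png")
E
```

```text
Traceback (most recent call last):
  File "meas.py", line 17, in run
    b,m,w=obsmask(p,"tin",np.array(tin0[:2]));
          ~~~~~~~^^^^^^^^^^^^^^^^^^^^^^^^^^^^
  File "h.py", line 54, in obsmask
    ys,xs=np.nonzero(best);g=12
          ~~~~~~~~~~^^^^^^
ValueError: Calling nonzero on 0d arrays is not allowed. Use np.atleast_1d(scalar).nonzero() instead.
```

Call:
arm_command(commands=[[[0, 0, 0.015], [0, 0, 0], -1], [[0, 0, 0.025], [0, 0, 0], -1], [[0, 0, 0.025], [0, 0, 0], -1]])

```text
t: 5.45
ee_pos: [0.5375, -0.0845, 0.0477]
orientation: [0.266, 3.13, -0.001]
contact_force: [-8.5, 2.6, 23.2]
opening: 0.0001
finger_force: 11.3
```

Call:
arm_command(commands=[[[0, 0, -0.2], [0, 0, 0], -1], [[0, 0, -0.6], [0, 0, 0], 0.3], [[0.8, 0, -0.6], [0, 0, 0], 0.3], [[0.8, 0, -0.6], [0, 0, 0], 0.3], [[0.8, 0, -0.6], [0, 0, 0], 0.3]])

```text
t: 6.08
ee_pos: [0.4142, -0.0643, 0.1339]
orientation: [-0.267, -3.127, -0.0]
contact_force: [1.2, -0.2, -0.8]
opening: 0.0554
finger_force: 0.0
```

```bash
cat > nxt.py <<'E'
from meas import *
C=np.array([.6525,.027,-.167]);M=R.from_rotvec([0,0,C[2]]).as_matrix()[:2,:2]
def plan(cw):
    s=sense();print("tcp in corner",(M.T@(s["ee_pos"][:2]-C[:2])).round(4),s["ee_pos"][2].round(4),s["opening"],s["t"])
    rows((s["ee_pos"],s["orientation"]),[(*(C[:2]+M@np.array(w[:2])),w[2],np.pi/2+C[2]+(w[3] if len(w)>3 else 0)) for w in cw])
E
python3 - <<'E'
from nxt import *
try:
    ps,t,c=run([.5387,-.082,-.43,.1],corn=C)
    save(ps[0],"s3.png")
except Exception as e: print(e)
plan([(-.175,-.124,.09),(-.175,-.124,.012),(-.086,-.124,.012)])
E
```

```text
top net px 1463 colour px 1523
scene net px 1367 colour px 1420
tin [ 0.5395 -0.0828 -0.4374  0.0306] 0.079
tin [ 0.5387 -0.0823 -0.4309  0.382 ] 0.029
tin [ 0.5393 -0.0818 -0.4453  0.0138] 0.028
tin in corner mm [ -93.2 -127. ] dyaw -0.27
tcp in corner [-0.2138 -0.1283] 0.1342 0.05535916252771849 6.375
[-0.258, 0.03, 0.295] [0.0, 0.001, -0.005] 
[0.0, 0.0, 0.52] [0.0, 0.0, 0.0] 
[-0.593, -0.0, 0.0] [0.0, 0.0, 0.0]
```

View pics/s3.png

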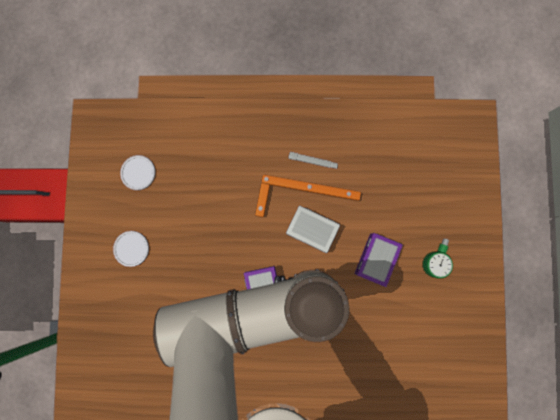

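The lid is shut, with the tin at about (314,229) and not displaced. Next I'll push it towards the long leg with both fingers.

Call:
arm_command(commands=[[[-0.26, 0.03, 0.3], [0, 0, 0], 0.3], [[-0.26, 0.03, 0.55], [0, 0, 0], 0.3], [[-0.26, 0.03, 0.8], [0, 0, 0], 0.3], [[-0.26, 0.03, 0.81], [0, 0, 0], 0.3], [[-0.26, 0.03, 0.81], [0, 0, 0], 0.3]])

```text
t: 7.0
ee_pos: [0.4594, -0.0663, 0.0133]
orientation: [0.267, 3.129, -0.0]
contact_force: [0.0, -0.1, 0.6]
opening: 0.056
finger_force: 0.0
```

Call:
arm_command(commands=[[[-0.08, 0, 0], [0, 0, 0], 0.3], [[-0.15, 0, 0], [0, 0, 0], 0.3], [[-0.2, 0, 0], [0, 0, 0], 0.3], [[-0.25, 0, 0], [0, 0, 0], 0.3], [[-0.3, 0, 0], [0, 0, 0], 0.3], [[-0.35, 0, 0], [0, 0, 0], 0.3], [[-0.4, 0, 0], [0, 0, 0], 0.3], [[-0.44, 0, 0], [0, 0, 0], 0.3], [[-0.48, 0, 0], [0, 0, 0], 0.3], [[-0.51, 0, 0], [0, 0, 0], 0.3], [[-0.54, 0, 0], [0, 0, 0], 0.3]])

```text
t: 8.38
ee_pos: [0.5384, -0.08, 0.0127]
orientation: [-0.268, -3.13, -0.0]
contact_force: [-2.7, 0.0, -0.5]
opening: 0.0557
finger_force: 1.1
```

```bash
python3 - <<'E'
from nxt import *
print(sense()["contact_force"])
try:
    ps,t,c=run([.573,-.095,-.2,.01],corn=C)
except Exception as e: print(e)
plan([(-.086,-.124,.012)])
save(read_camera("scene"),"s4.png")
E
```

```text
[-2.65997165  0.030285   -0.45460096]
Calling nonzero on 0d arrays is not allowed. Use np.atleast_1d(scalar).nonzero() instead.
tcp in corner [-0.0939 -0.1243] 0.0129 0.05560134461429978 8.525
[-0.052, 0.002, 0.006] [0.001, 0.003, -0.005]
```

View pics/s4.png

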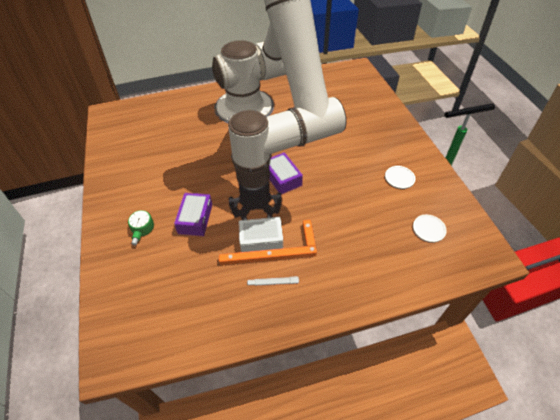

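The tin at (261,235) in the scene view is now parallel to the long leg and a few mm short of it. I'll press it flush in small steps.

Call:
arm_command(commands=[[[-0.02, 0, 0], [0, 0, 0], 0.3], [[-0.035, 0, 0], [0, 0, 0], 0.3], [[-0.05, 0, 0], [0, 0, 0], 0.3], [[-0.05, 0, 0], [0, 0, 0], 0.3]])

```text
t: 9.07
ee_pos: [0.5458, -0.0814, 0.0128]
orientation: [0.268, 3.13, -0.0]
contact_force: [-2.1, 0.4, 2.4]
opening: 0.0557
finger_force: 1.3
```

Call:
arm_command(commands=[[[-0.015, 0, 0], [0, 0, 0], 0.3], [[-0.025, 0, 0], [0, 0, 0], 0.3], [[-0.025, 0, 0], [0, 0, 0], 0.3]])

```text
t: 9.45
ee_pos: [0.5469, -0.0818, 0.0123]
orientation: [-0.268, -3.125, 0.001]
contact_force: [-7.6, 2.5, 5.5]
opening: 0.0555
finger_force: 3.9
```

Call:
arm_command(commands=[[[0.15, 0, 0], [0, 0, 0], 0], [[0.25, 0, -0.3], [0, 0, 0], -1], [[0.25, 0, -0.7], [0, 0, 0], -1], [[0.25, -0.5, -0.7], [0, 0, 0], -1], [[0.25, -0.7, -0.7], [0, 0, 0], -1], [[0.25, -0.7, -0.7], [0, 0, 0], -1]])

```text
t: 10.2
ee_pos: [0.4955, -0.1814, 0.1183]
orientation: [0.273, 3.126, -0.001]
contact_force: [0.8, 0.7, -0.5]
opening: -0.0005
finger_force: 0.0
```

```bash
python3 - <<'E'
from nxt import *
try:
    ps,t,c=run([.593,-.098,-.17,.01],corn=C)
except Exception as e: print(e)
plan([(-.038,-.220,.1),(-.038,-.220,.014),(-.038,-.130,.014)])
save(read_camera("top"),"s5.png")
E
```

```text
top net px 1133 colour px 1326
scene net px 1281 colour px 1303
tin [ 0.5965 -0.0834 -0.1747  0.0258] 0.366
tin [ 0.5994 -0.0845 -0.198  -0.2465] 0.17
tin [ 0.5899 -0.0819 -0.1747 -0.1147] 0.118
tin in corner mm [ -36.8 -118.1] dyaw -0.008
tcp in corner [-0.1211 -0.2286] 0.1178 -0.00020441466764702242 10.5
[-0.554, 0.059, 0.119] [0.0, 0.001, -0.003] 
[0.0, 0.0, 0.573] [0.0, 0.0, 0.0] 
[-0.0, 0.6, 0.0] [0.0, 0.0, 0.0]
```

View pics/s5.png

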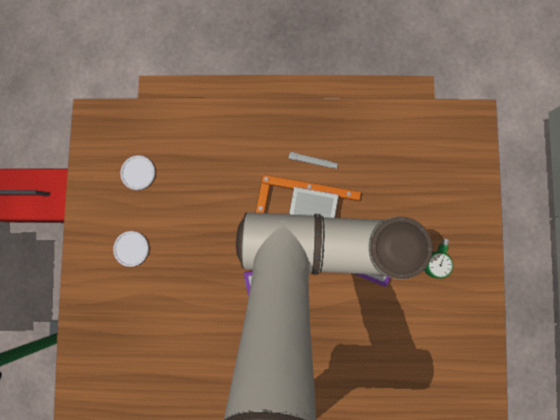

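The tin lies flush along the long leg, with its body partly hidden around (315,203). Next I'll push on its -y end towards the short leg.

Call:
arm_command(commands=[[[-0.55, 0.06, 0.12], [0, 0, 0], -1], [[-0.55, 0.06, 0.12], [0, 0, 0], -1], [[-0.55, 0.06, 0.4], [0, 0, 0], -1], [[-0.55, 0.06, 0.69], [0, 0, 0], -1], [[-0.55, 0.06, 0.69], [0, 0, 0], -1]])

```text
t: 11.18
ee_pos: [0.5747, -0.1833, 0.0108]
orientation: [-0.266, -3.122, -0.0]
contact_force: [-0.7, -0.5, -0.4]
opening: -0.0002
finger_force: 0.0
```

Call:
arm_command(commands=[[[0, 0.07, 0], [0, 0, 0], -1], [[0, 0.12, 0], [0, 0, 0], -1], [[0, 0.17, 0], [0, 0, 0], -1], [[0, 0.22, 0], [0, 0, 0], -1], [[0, 0.27, 0], [0, 0, 0], -1], [[0, 0.32, 0], [0, 0, 0], -1], [[0, 0.37, 0], [0, 0, 0], -1], [[0, 0.42, 0], [0, 0, 0], -1], [[0, 0.46, 0], [0, 0, 0], -1], [[0, 0.5, 0], [0, 0, 0], -1], [[0, 0.52, 0], [0, 0, 0], -1]])

```text
t: 12.55
ee_pos: [0.5905, -0.1069, 0.0142]
orientation: [-0.268, -3.13, -0.0]
contact_force: [0.2, -3.7, 2.4]
opening: -0.0003
finger_force: 2.0
```

```bash
python3 - <<'E'
from nxt import *
print(sense()["contact_force"])
try:
    ps,t,c=run([.605,-.04,-.17,.01],corn=C)
except Exception as e: print(e)
plan([(-.038,-.1245,.014)])
save(read_camera("scene"),"s6.png")
E
```

```text
[ 0.22152156 -3.65532901  2.4321451 ]
top net px 80 colour px 186
scene net px 2373 colour px 1234
tin [ 0.6033 -0.0379 -0.176  -0.0546] 2.365
tin [ 0.6396  0.0439 -0.5973 -1.132 ] 1.0
tin [ 0.5983 -0.0392 -0.015  -0.0913] 0.256
tin in corner mm [-37.7 -72.2] dyaw -0.009
tcp in corner [-0.0391 -0.1423] 0.0138 2.9850098274525315e-05 12.85
[-0.007, 0.119, -0.001] [0.001, -0.001, -0.005]
```

View pics/s6.png

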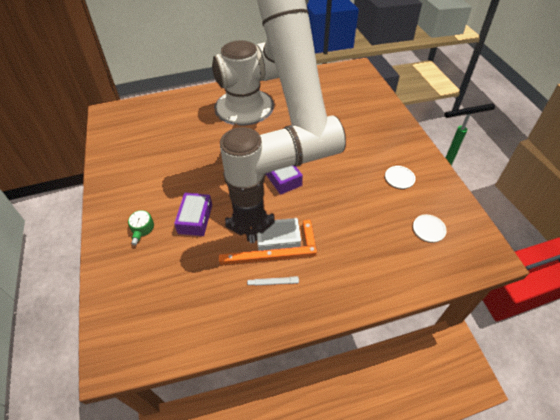

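The tin, at (279,234), slides along the long leg and is about 10–15 mm from the short leg. I'll continue until the force rises.

Call:
arm_command(commands=[[[0, 0.03, 0], [0, 0, 0], -1], [[0, 0.055, 0], [0, 0, 0], -1], [[0, 0.075, 0], [0, 0, 0], -1], [[0, 0.09, 0], [0, 0, 0], -1], [[0, 0.09, 0], [0, 0, 0], -1]])

```text
t: 13.52
ee_pos: [0.593, -0.0937, 0.0143]
orientation: [0.268, 3.13, 0.0]
contact_force: [0.3, -0.0, -0.1]
opening: -0.0
finger_force: 0.1
```

Call:
arm_command(commands=[[[0, 0.015, 0], [0, 0, 0], -1], [[0, 0.02, 0], [0, 0, 0], -1], [[0, 0.02, 0], [0, 0, 0], -1]])

```text
t: 13.9
ee_pos: [0.5934, -0.0911, 0.0144]
orientation: [0.268, 3.13, 0.0]
contact_force: [-0.6, -2.1, 0.3]
opening: -0.0005
finger_force: 0.8
```

Call:
arm_command(commands=[[[0, 0.015, 0], [0, 0, 0], -1], [[0, 0.025, 0], [0, 0, 0], -1], [[0, 0.025, 0], [0, 0, 0], -1]])

```text
t: 14.28
ee_pos: [0.5937, -0.0896, 0.0146]
orientation: [-0.268, -3.129, 0.004]
contact_force: [-0.5, -12.1, 0.6]
opening: 0.0002
finger_force: 5.5
```

Call:
arm_command(commands=[[[0, 0.015, 0], [0, 0, 0], -1], [[0, 0.02, 0], [0, 0, 0], -1], [[0, 0.02, 0], [0, 0, 0], -1]])

```text
t: 14.65
ee_pos: [0.5936, -0.0893, 0.015]
orientation: [-0.269, -3.128, 0.008]
contact_force: [-0.7, -21.7, 1.9]
opening: 0.0004
finger_force: 10.6
```

The tin is firmly against the short leg. I'll back off, clear the view and check.

Call:
arm_command(commands=[[[0, -0.15, 0], [0, 0, 0], -1], [[0, -0.3, 0], [0, 0, 0], -1], [[0, -0.3, -0.5], [0, 0, 0], -1], [[0, -0.4, -1], [0, 0, 0], -1], [[0.8, -0.9, -1], [0, 0, 0], -1], [[1, -1, -1], [0, 0, 0], -1], [[1, -1, -1], [0, 0, 0], -1], [[1, -1, -1], [0, 0, 0], -1]])

```text
t: 15.65
ee_pos: [0.4183, -0.2072, 0.1652]
orientation: [0.272, 3.128, 0.002]
contact_force: [-0.0, 0.5, 0.1]
opening: -0.0002
finger_force: 0.0
```

Call:
arm_command(commands=[[[0.6, -1, -0.3], [0, 0, 0], -1], [[0.6, -1, -0.3], [0, 0, 0], -1], [[0.6, -1, -0.3], [0, 0, 0], -1], [[0.6, -1, -0.3], [0, 0, 0], -1]])

```text
t: 16.15
ee_pos: [0.3066, -0.3415, 0.2104]
orientation: [0.275, 3.126, -0.002]
contact_force: [0.7, -0.2, -0.5]
opening: 0.0001
finger_force: 0.0
```

```bash
python3 - <<'E'
from nxt import *
ps,t,c=run([.607,-.022,-.17,.01],corn=C)
a=[(tinparts(t),(0,0,255)),(cornparts(c),(255,0,0))]
x=np.hstack([cv2.resize(p["img"][r:r+75,q:q+100,::-1],None,fx=4,fy=4,interpolation=cv2.INTER_CUBIC) for p,r,q in((ps[0],165,245),(ps[1],200,225))])
cv2.imwrite("pics/o7.png",x)
plan([])
E
```

```text
top net px 1443 colour px 1507
scene net px 1283 colour px 1300
tin [ 0.6057 -0.0225 -0.1584  0.0058] 0.223
tin [ 0.606  -0.023  -0.1547  0.1188] 0.05
tin [ 0.5991 -0.0202 -0.1507 -0.184 ] 0.117
tin in corner mm [-38.  -56.5] dyaw 0.009
tcp in corner [-0.2791 -0.4177] 0.2088 -0.00018006786181699159 16.45
```

View pics/o7.png

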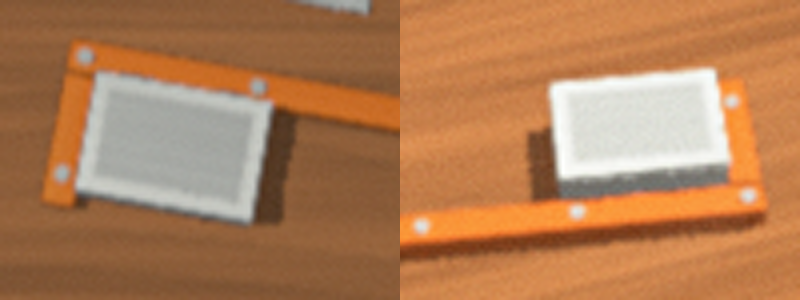

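The tin sits flush in the corner, at (-38,-56.5) mm with dyaw 0.01, and the lid is shut. I'm handing in.

```bash
python3 -c "from bench import *;print(hand_in())"
```

```text
the job is handed in; nothing more can be done
None
```

I pressed the lid shut and pushed the tin into the bumper's inside corner. The last camera fit put it at (-38.0, -56.5) mm against the parked (-37.5, -55) mm and 0.01 rad off parallel. The job was handed in at about 16.5 s, and hand-in gave no verdict.

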